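# Load the blanks into the numbered block

### The arm

A 6-joint arm with a two-finger parallel gripper is mounted at the origin on the work surface. World frame = base frame: x ahead of the robot, y to its left, z up, the work surface at z = 0. Lengths are in mm, angles in rad, forces in N, time in s.
With the tool pointing down it reaches from about 375 to 975 mm from the base axis. Payload 3.8 kg.
Tool frame: the origin (TCP) lies midway between the tips of the shut fingers; the grasp point (between the pads) lies 19 mm behind it; z points along the fingers, y is the line along which they close (so a half turn about z gives the same grasp; the last joint's range is limited). The gripper opens to 85 mm and grips with 20 to 120 N. Pads are 22 mm wide; open, the fingers measure 114 mm over their backs; the gripper's body (76 mm by 85 mm) begins 54 mm behind the grasp point. The pads swing forward as they close: fully open they stand 13 mm farther back than shut.
Start: joints at [1.139, 0.264, 1.604, -0, 1.274, -0.037], TCP at [259.618, 623.07, 231.28] pointing down, gripper open.
Joint ranges: [-2.63, 2.63], [-0.94, 2.18], [0.31, 2.57], [-1.31, 4.45], [0, 2.66], [-2.55, 2.55]. Speed limits (rad/s): [2.57, 2.57, 3.14, 3.14, 3.14, 3.14].

### API

Orientations are given as a unit quaternion [x, y, z, w].
In Python, from station import bot gives the robot as it stands. The module is installed in compiled form; this text tells all that it offers.
- The arm moves only by the tool jog_arm, never from a script. Its argument "commands" is a list of rows, each a list of 3 entries, a list of its own where there are three numbers: the shift along the tool's x, y, z in cm, then the turn, a rotation vector about the tool's x, y, z in degrees, then the finger opening in cm, from 0 to 8.54. In form: [[[tx, ty, tz], [wx, wy, wz], grip], ...]. A call has 1 to 8 rows; each row shifts and turns the commanded pose from where the row before left it, along the tool's axes as they then stand; what a row does not reach is not made up. A row lasts 1/12 s, in which the tool goes at most 41.7 mm and 7.16 degrees, less where a joint would pass 70% of its speed; a pose out of reach is approached as far as the arm can. A call is refused whole if a number of a shift passes 4.17 or a number of a turn 7.16, either way. A call with a gripper value outside its range is refused whole. The fingers move at their own pace and stop on an object; "squeeze" is the grip in N (left out, the last holds). Time passes only in rows, so rows that do not move let the fingers close. It gives the time, the measured TCP pose, the force, the opening and the grip force at its end, in the units of the state.
- bot.get_state(): the state, without advancing time (a new reading comes with each control period).
- bot.capture(name): name is "scene" or "top" or "wrist"; returns a dict with "img" (400x640x3 uint8, red, green, blue), "fx", "fy", "cx", "cy" (pixels), "dist" ([k1, k2, p1, p2, k3] as OpenCV has them; the pictures are not rectified), "cam_to_world" (4x4, takes a point from camera to world coordinates). Camera axes: x right, y down, z forward; pixel columns grow to the right and rows downward; lengths in mm; the calibration is good to about 2 mm. A picture is of the moment at which its call begins. There is no depth.
- bot.sign_off(): hands the job in; it is judged then, once.
The state is a dict: "t": time; "q": joint angles; "qvel": joint speeds; "effort": joint torques, N m; "eef_pos": TCP position; "ee_rot": TCP orientation; "force": force on the tool from outside, world axes, zero at the start; "wrist_torque": the same for the moment, N m; "opening": finger opening in mm; "grip_force": force on a finger pad.
Only numpy, scipy, OpenCV 4.12 (cv2) and the standard library are available. Lean on these libraries where they do the work, as an engineer would, in place of code of your own. Each camera call takes 0.05 s, during which the arm holds its last target. There are 200 camera calls.

### The job

Take the longest steel blank out of the open vise and lay it down on the bench, so that you can take it again by its two ends (the slots of the loading block leave room for fingers only there) and lower it into the slot marked with one dot. After that lower the middle-length blank into the two-dot slot, and last the shortest into the three-dot slot, in that order. Each blank must lie flat on the floor of its slot, sticking out about equally on both sides; lower them, do not drop them, and leave the bottle, screwdriver and brush where they are.

Things in the scene. Friction and masses are not known exactly. Their poses are not given: they have to be found in the camera images.
- block: loading block fixed to the bench: a dark base plate (175 x 115 mm, 8 mm thick) carrying an aluminium bar 168 mm long (own x), 30 mm wide (own y) and 50 mm high over the bench, cut through by three slots that run along own y; white dots (one, two, three) on the base plate at the -y side mark the slots. Origin on the bench under the middle slot; z up. It may stand at any yaw.
- slot1 (a point): middle of the floor of the one-dot slot (block x = -55 mm), 20 mm above the bench. Slot 34 mm wide (block x), 30 mm long and open at both ends (block y), 30 mm deep, walls sloped 45 degrees at the top as lead-in (10 mm on inner, 6 mm on outer walls); axes as the block's. A seated blank has its middle 14 mm above this point, axis along y, and sticks out at both ends
- slot2 (a point): the same for the two-dot slot (x = 0 in the block's frame)
- slot3 (a point): the same for the three-dot slot (x = +55 mm in the block's frame)
- vise: small machine vise fixed to the bench, 175 mm long along own x, 85 mm wide (120 mm at its 10 mm high foot flanges), origin on the bench under the middle of the jaw gap. The jaws stand open 74 mm apart along own x and rise 61 mm above the bench; the gap is open at both y sides. Screw and T-handle at its +x end reach out to x = 124 mm
- vise_bed (a point): middle of the vise's bed between the jaws, 30 mm above the bench; the longest blank lies on it with its axis along the vise's x, its ends about 3 mm from the jaws
- long_blank: the longest of three plain octagonal steel bars ('blanks'), 68 mm long, 28 mm across flats; origin at the middle of the bar, x along the bar (either end is the same); starts in the vise, its middle 44 mm above the bench
- mid_blank: the middle one of three plain octagonal steel bars ('blanks'), 54 mm long, 28 mm across flats; origin at the middle of the bar, x along the bar (either end is the same); starts lying on the bench
- short_blank: the shortest of three plain octagonal steel bars ('blanks'), 40 mm long, 28 mm across flats; origin at the middle of the bar, x along the bar (either end is the same); starts lying on the bench
- oil_bottle: bystander: red bottle, 40 mm diameter, 110 mm high, origin at its underside
- screwdriver: bystander: screwdriver lying along its x
- brush: bystander: hand brush lying along its x
Not all that is in view belongs to the job. Leave any purple or turquoise look-alike of the long_blank alone.

How it is judged:
By the outcome, as a careful person would: the job done as asked, in the order asked, and still so for the second after the job is handed in, with the robot touching nothing.
It also fails if it takes over 72 s, if anything falls off the work surface, if the arm or the gripper's body presses on something with over 40 N, if the wrist force passes 120 N, or if a joint passes its speed limit or range.

## Working session

There is one attempt and no reset: what is moved stays moved. The work goes in short steps, Python scripts to look and compute and a tool call to move; the robot and the scene stay as the last step left them, time stands still between calls to the robot, and variables do not carry over. Pictures are saved under pics/ and viewed, at most 12 in all, crops included, and the job is handed in when it is done.

Besides the shell and the picture viewer there is one more tool, called as name([rows], argument=value, ...), one row to a line, values as JSON. jog_arm: Moves the arm, as the interface text tells. Its arguments: {"type":"object","properties":{"commands":{"type":"array"},"squeeze":{"type":"number"}},"required":["commands"]}

```bash
mkdir -p pics; cat > h.py <<'E'
import numpy as np, cv2
from station import bot
def cap(n):
    return bot.capture(n)
def K(c): return np.array([[c['fx'],0,c['cx']],[0,c['fy'],c['cy']],[0,0,1.]])
def ray(c,px):
    p=cv2.undistortPoints(np.array(px,float).reshape(-1,1,2),K(c),np.array(c['dist'],float)).reshape(-1,2)
    M=np.array(c['cam_to_world']); d=np.c_[p,np.ones(len(p))]@M[:3,:3].T
    return M[:3,3],d
def onz(c,px,z):
    o,d=ray(c,px); return o+d*((z-o[2])/d[:,2])[:,None]
def proj(c,P):
    M=np.linalg.inv(np.array(c['cam_to_world']))
    r,_=cv2.Rodrigues(M[:3,:3])
    return cv2.projectPoints(np.array(P,float).reshape(-1,1,3),r,M[:3,3],K(c),np.array(c['dist'],float))[0].reshape(-1,2)
def save(img,name,s=1.25):
    cv2.imwrite('pics/'+name,cv2.resize(img[:,:,::-1],None,fx=s,fy=s,interpolation=cv2.INTER_CUBIC))
E
python3 - <<'E'
from h import *
for n in ('top','scene'):
    c=cap(n); save(c['img'],n+'0.png'); np.save(n+'0.npy',c,allow_pickle=True); print(n,c['fx'],c['cx'],c['cy'],c['dist'],np.round(c['cam_to_world'],3).tolist())
s=bot.get_state(); print(s['t'],s['eef_pos'],s['ee_rot'])
E
```

```text
top 451.091137993376 323.6467273468131 201.4148130511567 [-0.04282416  0.          0.          0.          0.        ] [[-0.013, -0.998, 0.066, 473.591], [-1.0, 0.014, 0.014, -58.775], [-0.015, -0.065, -0.998, 1207.568], [0.0, 0.0, 0.0, 1.0]]
scene 484.77062516787225 316.0704174555581 196.21591889326518 [-0.02459315  0.          0.          0.          0.        ] [[0.813, 0.378, -0.443, 1171.151], [0.582, -0.552, 0.597, -880.946], [-0.019, -0.743, -0.669, 962.479], [0.0, 0.0, 0.0, 1.0]]
0.1 [259.30445149 622.50032437 230.07713595] [ 1.96082248e-01  9.80586934e-01 -9.79762024e-04 -2.37341526e-04]
```

View pics/top0.png

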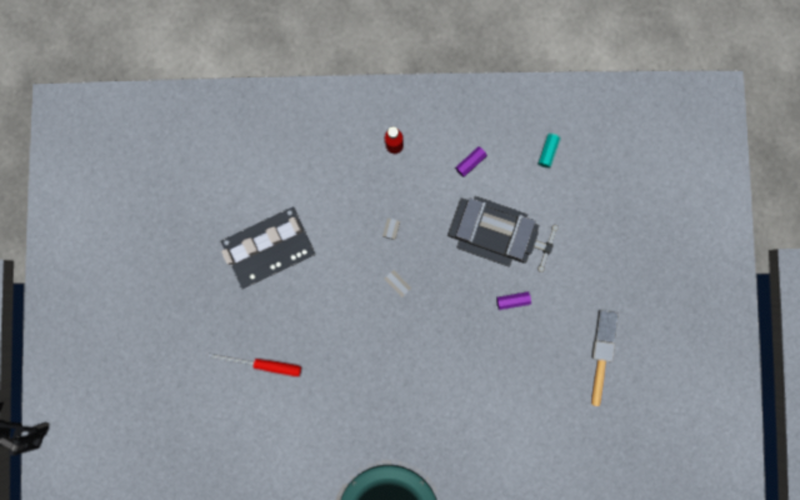

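View pics/scene0.png

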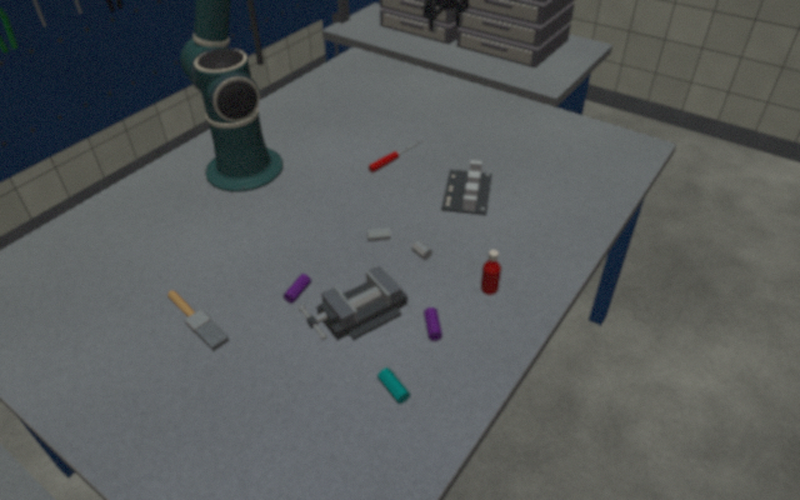

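Top view (800x500 picture): block (267,247) with dots one (252,277), two (276,265), three (299,255); vise (497,228) with the grey steel long blank in it (497,222); short (391,229) and mid (397,284) on the bench. Look-alikes: purple (472,161), (514,300) and turquoise (549,150), which are the wrong colour and not in the vise. So the long blank is the one at (497,222). Next is one enlarged crop plus measurement.

```bash
python3 - <<'E'
from h import *
c=np.load('top0.npy',allow_pickle=True).item(); im=c['img']
save(im[150:250,160:460],'crop0.png',2.6)
hsv=cv2.cvtColor(im,cv2.COLOR_RGB2HSV).astype(int)
print('bench',im[200,280],'mid',im[227,317],'short',im[183,313],'long',im[178,398])
# warm/neutral vs bluish bench: r-b
d=im[:,:,0].astype(int)-im[:,:,2]
m=((d>-6)&(im[:,:,0]>110)).astype(np.uint8); m[:120]=0; m[270:]=0;m[:,:160]=0;m[:,470:]=0
n,l,st,ce=cv2.connectedComponentsWithStats(m)
for i in range(1,n):
    if st[i,4]>8:
        ys,xs=np.where(l==i); r=cv2.minAreaRect(np.c_[xs,ys].astype(np.float32)); print(st[i].tolist(),np.round(r[0],1),np.round(r[1],1),round(r[2]),onz(c,[r[0]],14)[0].round(),)
# dark plate
m=((im.max(2)<80)).astype(np.uint8); m[:120]=0; m[270:]=0;m[:,:160]=0;m[:,470:]=0
m=cv2.morphologyEx(m,cv2.MORPH_CLOSE,np.ones((9,9)))
n,l,st,ce=cv2.connectedComponentsWithStats(m)
for i in range(1,n):
    if st[i,4]>200:
        ys,xs=np.where(l==i); r=cv2.minAreaRect(np.c_[xs,ys].astype(np.float32)); b=cv2.boxPoints(r); P=onz(c,b,8); print(st[i].tolist(),np.round(b).tolist(),P.round().tolist(),P.mean(0).round(1),np.linalg.norm(np.diff(P,axis=0),axis=1).round())
E
```

```text
bench [147 155 164] mid [163 171 182] short [163 172 182] long [164 172 184]
[387, 171, 25, 10, 62] [399.1 175.2] [25.6  2.2] 18 [ 619. -243.   14.]
[231, 174, 9, 12, 61] [235.3 179.1] [12.1  4.9] 63 [615. 194.  14.]
[306, 175, 6, 15, 43] [308.6 181.9] [ 2.7 14.6] 14 [605.  -3.  14.]
[313, 177, 7, 15, 51] [316.1 183.9] [ 3.2 14.8] 14 [599. -22.  14.]
[384, 177, 26, 11, 95] [396.4 182.3] [26.2  3.5] 18 [ 600. -236.   14.]
[212, 181, 13, 14, 106] [218.  187.5] [12.5  8.5] 63 [593. 240.  14.]
[441, 180, 4, 5, 11] [442.5 182. ] [4. 3.] 90 [ 599. -358.   14.]
[193, 190, 13, 14, 107] [199.1 196.2] [12.1  8.9] 63 [571. 291.  14.]
[429, 192, 8, 4, 10] [432.5 193.6] [7.6 0.9] 18 [ 569. -331.   14.]
[428, 197, 7, 3, 12] [431.  198.2] [6.3 1.6] 18 [ 557. -326.   14.]
[177, 199, 9, 13, 64] [181. 205.] [12.5  5.4] 63 [548. 340.  14.]
[237, 202, 4, 4, 9] [238.7 203.4] [2.2 2.7] 63 [550. 184.  14.]
[233, 204, 4, 4, 13] [234.5 205.5] [3. 3.] 90 [544. 196.  14.]
[216, 210, 9, 6, 27] [220.3 212.2] [3.5 8.5] 68 [527. 234.  14.]
[430, 211, 4, 6, 11] [431.5 213.5] [2.5 5.1] 18 [ 516. -327.   14.]
[313, 216, 16, 16, 68] [320.5 223.5] [19.8  2.8] 45 [494. -33.  14.]
[200, 219, 4, 5, 16] [201.5 221. ] [4. 3.] 90 [504. 284.  14.]
[308, 222, 15, 16, 68] [315. 229.] [19.8  2.8] 45 [479. -18.  14.]
[359, 160, 71, 52, 1059] [[356.0, 194.0], [369.0, 159.0], [432.0, 181.0], [419.0, 217.0]] [[571.0, -128.0, 8.0], [665.0, -164.0, 8.0], [602.0, -331.0, 8.0], [509.0, -294.0, 8.0]] [ 586.8 -229.1    8. ] [101. 178. 101.]
[388, 161, 28, 17, 218] [[386.0, 168.0], [388.0, 160.0], [415.0, 169.0], [412.0, 177.0]] [[640.0, -209.0, 8.0], [661.0, -216.0, 8.0], [635.0, -288.0, 8.0], [614.0, -280.0, 8.0]] [ 637.6 -248.1    8. ] [22. 76. 22.]
[180, 167, 71, 62, 1626] [[177.0, 193.0], [234.0, 166.0], [251.0, 203.0], [194.0, 230.0]] [[581.0, 353.0, 8.0], [651.0, 198.0, 8.0], [551.0, 152.0, 8.0], [482.0, 306.0, 8.0]] [566.2 252.3   8. ] [170. 109. 169.]
```

View pics/crop0.png

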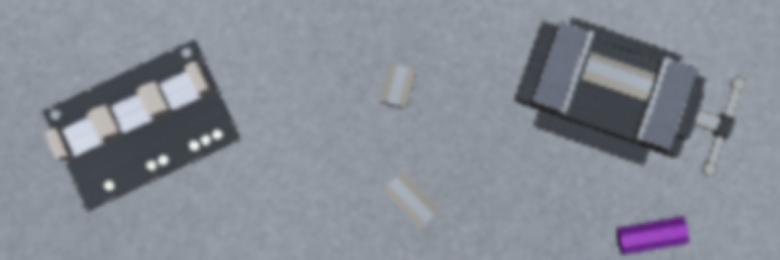

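The crop confirms it: a grey steel bar lies between the vise jaws (about (620,75) in the crop), axis tilted about 18°. In the block, the white squares are the slot floors and the beige parts the walls; the dots read one, two, three from left to right.

```bash
cat >> h.py <<'E'
from scipy.spatial.transform import Rotation as Ro
def plan(x,y,z,yaw):
    "yaw (deg) = heading of tool y; prints turn about tool z, then shift in tool axes after turn, cm"
    s=bot.get_state(); p=np.array(s['eef_pos']); R=Ro.from_quat(s['ee_rot']).as_matrix()
    cur=np.degrees(np.arctan2(R[1,1],R[0,1])); d=(yaw-cur+180)%360-180
    a=np.radians(yaw); ty=np.array([np.cos(a),np.sin(a),0]); tx=np.array([-ty[1],ty[0],0])
    D=np.array([x,y,z])-p
    print('pos',p.round(1),'yaw',cur.round(2),'tilt',np.degrees(np.arccos(-R[2,2])).round(2),'q6',round(s['q'][5],2),'turn z',round(-d,2),'shift cm',(np.array([D@tx,D@ty,-D[2]])/10).round(2),'rows',round(max(np.linalg.norm(D)/41,abs(d)/7.1),1))
E
python3 - <<'E'
from h import *
c=np.load('top0.npy',allow_pickle=True).item()
def seg(name,u,v,ang,z,L):
    t=np.radians(ang); e=np.array([[u-L*np.cos(t),v-L*np.sin(t)],[u+L*np.cos(t),v+L*np.sin(t)]])
    P=onz(c,e,z); d=P[1]-P[0]; print(name,P.mean(0).round(1),'axis',np.degrees(np.arctan2(d[1],d[0])).round(1),np.linalg.norm(d).round(1))
seg('long',397.75,178.75,18.4,54,13)
seg('short',312.35,182.9,104,24,7.4)
seg('mid',317.75,226.25,45,24,9.9)
P=onz(c,[[199.1,196.2],[218,187.5]],45);print('block',P.mean(0),P)
print('dots',onz(c,[[201.5,221],[238.7,203.4]],8))
plan(610,-240,230,-18)
E
```

```text
long [ 605.2 -233.4   54. ] axis -109.3 66.6
short [600.8 -12.7  24. ] axis 165.4 39.2
mid [486.4 -25.6  24. ] axis -135.7 51.9
block [579.09384856 257.19817539  45.        ] [[568.08128829 281.99009495  45.        ]
 [590.10640883 232.40625582  45.        ]]
dots [[504.39749136 285.99439554   8.        ]
 [550.25991056 185.70911041   8.        ]]
pos [259.3 622.5 230.1] yaw 67.38 tilt 0.12 q6 -0.04 turn z 85.38 shift cm [-7.119e+01  6.001e+01  1.000e-02] rows 22.7
```

jog_arm([
  [[0, 0, 0], [0, 0, 7.15], 8.5],
  [[0, 0, 0], [0, 0, 7.15], 8.5],
  [[0, 0, 0], [0, 0, 7.15], 8.5],
  [[0, 0, 0], [0, 0, 7.15], 8.5],
  [[0, 0, 0], [0, 0, 7.15], 8.5],
  [[0, 0, 0], [0, 0, 7.15], 8.5],
], squeeze=60)

```text
t: 0.6
eef_pos: [259.4, 622.7, 230.5]
ee_rot: [0.544, 0.839, -0.001, 0.0]
force: [0.3, -0.5, 0.4]
opening: 85.0
grip_force: 0.0
```

jog_arm([
  [[0, 0, 0], [0, 0, 7.15], 8.5],
  [[0, 0, 0], [0, 0, 7.15], 8.5],
  [[0, 0, 0], [0, 0, 7.15], 8.5],
  [[0, 0, 0], [0, 0, 7.15], 8.5],
  [[0, 0, 0], [0, 0, 7.15], 8.5],
  [[0, 0, 0], [0, 0, 7.15], 8.5],
])

```text
t: 1.1
eef_pos: [259.4, 622.7, 230.5]
ee_rot: [0.813, 0.582, -0.001, 0.0]
force: [-0.5, -0.0, -0.6]
opening: 85.1
grip_force: 0.0
```

jog_arm([
  [[-3.0, 2.6, 0], [0, 0, 0], 8.5],
  [[-3.0, 2.6, 0], [0, 0, 0], 8.5],
  [[-3.0, 2.6, 0], [0, 0, 0], 8.5],
  [[-3.0, 2.6, 0], [0, 0, 0], 8.5],
  [[-3.0, 2.6, 0], [0, 0, 0], 8.5],
  [[-3.0, 2.6, 0], [0, 0, 0], 8.5],
  [[-3.0, 2.6, 0], [0, 0, 0], 8.5],
  [[-3.0, 2.6, 0], [0, 0, 0], 8.5],
])

```text
t: 1.77
eef_pos: [381.1, 327.7, 230.9]
ee_rot: [0.811, 0.585, -0.0, 0.0]
force: [0.6, 0.1, 0.8]
opening: 84.8
grip_force: 0.0
```

jog_arm([
  [[-3.0, 2.6, 0], [0, 0, 0], 8.5],
  [[-3.0, 2.6, 0], [0, 0, 0], 8.5],
  [[-3.0, 2.6, 0], [0, 0, 0], 8.5],
  [[-3.0, 2.6, 0], [0, 0, 0], 8.5],
  [[-3.0, 2.6, 0], [0, 0, 0], 8.5],
  [[-3.0, 2.6, 0], [0, 0, 0], 8.5],
  [[-3.0, 2.6, 0], [0, 0, 0], 8.5],
  [[-3.0, 2.6, 0], [0, 0, 0], 8.5],
])

```text
t: 2.43
eef_pos: [502.6, 34.2, 231.0]
ee_rot: [0.811, 0.585, -0.0, -0.0]
force: [0.6, -0.2, -1.0]
opening: 84.9
grip_force: 0.0
```

```bash
python3 -c "
from h import *
plan(605,-233,230,-19.3)"
```

```text
pos [502.6  34.2 231. ] yaw -18.43 tilt 0.02 q6 0.34 turn z 0.87 shift cm [-21.84  18.49   0.1 ] rows 7.0
```

jog_arm([
  [[-3.1, 2.6, 0], [0, 0, 0.9], 8.5],
  [[-3.1, 2.6, 0], [0, 0, 0], 8.5],
  [[-3.1, 2.6, 0], [0, 0, 0], 8.5],
  [[-3.1, 2.6, 0], [0, 0, 0], 8.5],
  [[-3.1, 2.6, 0], [0, 0, 0], 8.5],
  [[-3.1, 2.6, 0], [0, 0, 0], 8.5],
  [[-3.1, 2.6, 0], [0, 0, 0], 8.5],
  [[-0.1, 0.3, 0], [0, 0, 0], 8.5],
])

```text
t: 3.1
eef_pos: [606.7, -237.0, 230.2]
ee_rot: [0.817, 0.577, -0.001, 0.001]
force: [0.5, 0.3, -0.2]
opening: 84.7
grip_force: 0.0
```

```bash
python3 -c "
from h import *
c=cap('wrist');np.save('w1.npy',c,allow_pickle=True);save(c['img'],'w1.png')
print(np.round(c['cam_to_world'],3).tolist(),c['fx'])
plan(605,-233,230,-19.3); print(proj(c,[[605.2,-233.4,54]]))"
```

```text
[[0.942, -0.322, -0.091, 630.722], [-0.335, -0.905, -0.261, -171.624], [0.001, 0.277, -0.961, 371.261], [0.0, 0.0, 0.0, 1.0]] 294.491516098145
pos [ 606.3 -234.3  230. ] yaw -19.56 tilt 0.05 q6 -0.07 turn z -0.26 shift cm [ 0.08 -0.16  0.  ] rows 0.0
[[316.78346986 177.76508626]]
```

View pics/w1.png

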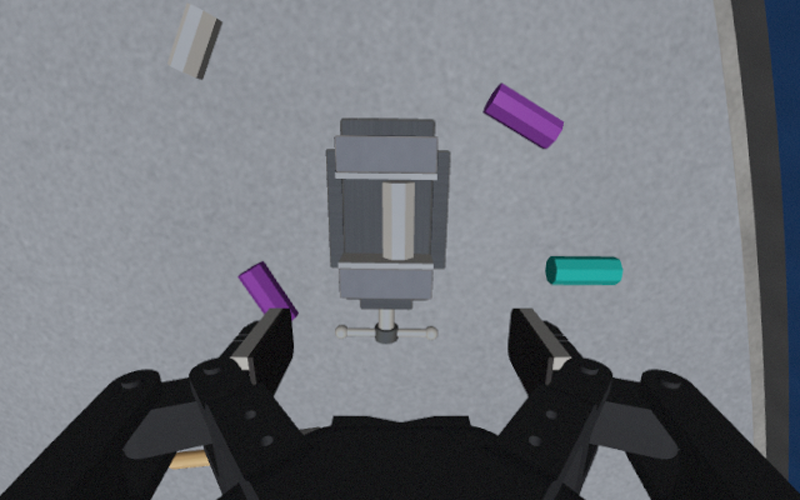

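The wrist view shows the grey long blank in the vise at picture px (398,220), ends at rows about 181 and 261; this agrees with the top view to about 2 mm. I'll refine it by mask.

```bash
cat >> h.py <<'E'
def blob(c,P,z,half=45,thr=138,dbg=False):
    "bright blank near world P: centre & axis heading from mask's min rect, cast on z"
    im=c['img'];u,v=proj(c,[P])[0]; u,v=int(round(u)),int(round(v))
    u0,v0=max(u-half,0),max(v-half,0); s=im[v0:v+half,u0:u+half]
    d=s[:,:,0].astype(int)-s[:,:,2]; m=((s.max(2)>thr)).astype(np.uint8) if thr else (d>-8).astype(np.uint8)
    n,l,st,ce=cv2.connectedComponentsWithStats(m); k=np.argmin([np.hypot(*(ce[i]-[u-u0,v-v0]))+(1e3 if st[i,4]<100 else 0) for i in range(1,n)])+1
    ys,xs=np.where(l==k); r=cv2.minAreaRect(np.c_[xs+u0,ys+v0].astype(np.float32)); b=cv2.boxPoints(r)
    Q=onz(c,b,z); e=[Q[1]-Q[0],Q[2]-Q[1]]; L=[np.linalg.norm(x) for x in e]; a=e[int(np.argmax(L))]
    print('blob px',np.round(r[0],1),st[k,4],'centre',Q.mean(0).round(1),'sides',np.round(L,1),'axis',(np.degrees(np.arctan2(a[1],a[0]))%180).round(1))
    return Q
E
python3 -c "
from h import *
c=np.load('w1.npy',allow_pickle=True).item()
im=c['img']; print(im[176,300:336].max(1)); print(im[138:216,318].max(1))
for t in (150,165,175): blob(c,[605,-233,50],50,45,t)
"
```

```text
[ 90  89  91  90  90  99 130 154 153 154 154 153 154 159 172 172 171 172
 173 173 172 172 172 167 150 146 147 147 147 148 138 110  90  91  92  92]
[121 170 170 169 167 144  79  77 108 171 171 171 171 172 171 171 170 172
 172 172 171 171 171 171 171 171 172 172 172 171 171 171 171 171 172 171
 172 171 173 173 172 173 172 172 172 173 172 172 172 173 172 173 171 171
 173 173 171 173 173 172 175 173 173 173 174 173 174 174 173 162  98  78
 114 167 170 169 162 127]
blob px [315.5 177. ] 1048 centre [ 603.5 -233.8   50. ] sides [18.4 68. ] axis 70.6
blob px [318.5 176.5] 598 centre [ 606.9 -234.3   50. ] sides [ 9.7 66.8] axis 70.6
blob px [344. 213.] 1 centre [ 620.4 -283.6   50. ] sides [0. 0.] axis 0.0
```

jog_arm([
  [[0, 0, 4.1], [0, 0, 0], 8.5],
  [[0, 0.0, 4.1], [0, 0, 0], 8.5],
  [[0, 0, 4.1], [0, 0, 0], 8.5],
  [[0, 0, 4.0], [0, 0, 0], 8.5],
  [[0, 0, 2.4], [0, 0, 0], 8.5],
  [[0, 0, 1.0], [0, 0, 0], 8.5],
  [[0, 0, 0], [0, 0, 0], 5],
  [[0, 0, 0], [0, 0, 0], 4],
])

```text
t: 3.82
eef_pos: [605.9, -229.9, 34.8]
ee_rot: [0.816, 0.579, 0.0, -0.0]
force: [0.7, -0.8, 0.7]
opening: 63.5
grip_force: 0.0
```

jog_arm([
  [[0, 0, 0], [0, 0, 0], 2],
  [[0, 0, 0], [0, 0, 0], 2],
  [[0, 0, 0], [0, 0, 0], 2],
  [[0, 0, 0], [0, 0, 0], 2],
  [[0, 0, 0], [0, 0, 0], 2],
  [[0, 0, 0], [0, 0, 0], 2],
])

```text
t: 4.32
eef_pos: [607.7, -231.3, 37.4]
ee_rot: [0.816, 0.578, 0.001, 0.002]
force: [-0.4, 0.8, 6.7]
opening: 26.5
grip_force: 60.9
```

jog_arm([
  [[0, 0, -1], [0, 0, 0], 2],
  [[0, 0, -2], [0, 0, 0], 2],
  [[0, 0, -3], [0, 0, 0], 2],
  [[0, 0, -3], [0, 0, 0], 2],
  [[0, 0, -3], [0, 0, 0], 2],
])

```text
t: 4.73
eef_pos: [604.5, -230.1, 155.0]
ee_rot: [0.816, 0.578, -0.001, -0.001]
force: [-0.1, -0.9, -2.5]
opening: 26.1
grip_force: 59.8
```

```bash
python3 -c "
from h import *
s=bot.get_state();print(s['eef_pos'],s['opening'],s['grip_force'],s['force'])
c=cap('wrist');save(c['img'][150:400,150:500],'w2.png',2)
plan(470,85,150,-66)"
```

```text
[ 604.52327469 -230.08631237  154.96436354] 26.135643564114048 59.76817791815847 [-0.07298858 -0.86449703 -2.47035882]
pos [ 608.7 -231.8  163.3] yaw -19.33 tilt 0.54 q6 -0.06 turn z 46.67 shift cm [  0.22 -34.59   1.33] rows 8.4
```

View pics/w2.png

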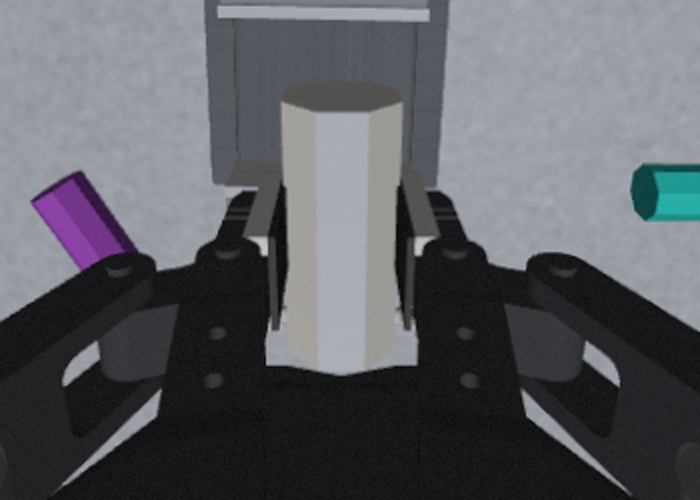

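The blank is held level across its flats, clear of the vise.

jog_arm([
  [[0, 0, 0], [0, 0, 6.7], 2],
  [[0, 0, 0], [0, 0, 6.7], 2],
  [[0, 0, 0], [0, 0, 6.7], 2],
  [[0, 0, 0], [0, 0, 6.7], 2],
  [[0, 0, 0], [0, 0, 6.7], 2],
  [[0, 0, 0], [0, 0, 6.7], 2],
  [[0, 0, 0], [0, 0, 6.5], 2],
])

```text
t: 5.37
eef_pos: [604.9, -230.3, 153.7]
ee_rot: [0.979, 0.205, -0.001, -0.0]
force: [-0.3, -0.2, -3.7]
opening: 26.5
grip_force: 59.7
```

jog_arm([
  [[0, -2.0, 0], [0, 0, 0], 2],
  [[0, -4.1, 0], [0, 0, 0], 2],
  [[0, -4.1, 0], [0, 0, 0], 2],
  [[0, -4.1, 0], [0, 0, 0], 2],
  [[0, -4.1, 0], [0, 0, 0], 2],
  [[0, -4.1, 0], [0, 0, 0], 2],
  [[0, -4.1, 0], [0, 0, 0], 2],
  [[0, -4.1, 0], [0, 0, 0], 2],
])

```text
t: 6.03
eef_pos: [479.1, 51.4, 154.1]
ee_rot: [0.978, 0.207, -0.0, -0.0]
force: [0.4, 2.3, -3.1]
opening: 26.6
grip_force: 60.1
```

jog_arm([
  [[0, -3.2, 0], [0, 0, 0], 2],
  [[0, -0.7, 2], [0, 0, 0], 2],
  [[0, 0, 4], [0, 0, 0], 2],
  [[0, 0, 3], [0, 0, 0], 2],
  [[0, 0, 1], [0, 0, 0], 2],
  [[0, 0, 0], [0, 0, 0], 2],
  [[0, 0, 0], [0, 0, 0], 2],
])

```text
t: 6.62
eef_pos: [465.0, 85.5, 54.5]
ee_rot: [0.978, 0.208, -0.0, -0.0]
force: [1.0, 0.2, -3.8]
opening: 26.3
grip_force: 60.3
```

```bash
python3 -c "
from h import *
plan(470,85,10,-66);print(bot.get_state()['force'])"
```

```text
pos [465.   85.5  54.5] yaw -66.04 tilt 0.05 q6 1.28 turn z -0.04 shift cm [0.44 0.25 4.45] rows 1.1
[ 1.01077447  0.1536422  -3.84343397]
```

jog_arm([
  [[0, 0, 2.5], [0, 0, 0], 2],
  [[0, 0, 1], [0, 0, 0], 2],
  [[0, 0, 0.5], [0, 0, 0], 2],
  [[0, 0, 0.2], [0, 0, 0], 2],
  [[0, 0, 0.2], [0, 0, 0], 2],
  [[0, 0, 0], [0, 0, 0], 2],
  [[0, 0, 0], [0, 0, 0], 2],
])

```text
t: 7.2
eef_pos: [465.8, 85.7, 11.0]
ee_rot: [0.978, 0.208, 0.001, 0.0]
force: [0.8, 0.5, -3.8]
opening: 26.4
grip_force: 60.3
```

jog_arm([
  [[0, 0, 0.1], [0, 0, 0], 2],
  [[0, 0, 0.1], [0, 0, 0], 2],
  [[0, 0, 0.1], [0, 0, 0], 2],
  [[0, 0, 0.1], [0, 0, 0], 2],
  [[0, 0, 0], [0, 0, 0], 2],
])

```text
t: 7.62
eef_pos: [465.4, 85.7, 7.4]
ee_rot: [0.978, 0.208, -0.0, 0.0]
force: [-3.6, -0.7, 6.5]
opening: 25.9
grip_force: 61.5
```

jog_arm([
  [[0, 0, 0], [0, 0, 0], 5.5],
  [[0, 0, 0], [0, 0, 0], 5.5],
  [[0, 0, 0], [0, 0, 0], 5.5],
  [[0, 0, -1], [0, 0, 0], 5.5],
  [[0, 0, -4], [0, 0, 0], 5.5],
  [[0, 0, -4], [0, 0, 0], 8.5],
  [[0, 0, -4], [0, 0, -6.9], 8.5],
  [[0, 0, -4], [0, 0, -6.9], 8.5],
])

```text
t: 8.28
eef_pos: [464.7, 85.6, 178.8]
ee_rot: [0.945, 0.326, 0.0, 0.0]
force: [1.1, -0.4, -0.2]
opening: 85.1
grip_force: 0.0
```

jog_arm([
  [[0, 0, -2], [0, 0, -6.9], 8.5],
  [[0, 0, 0], [0, 0, -6.9], 8.5],
  [[0, 0, 0], [0, 0, -6.9], 8.5],
  [[0, 0, 0], [0, 0, -6.9], 8.5],
  [[0, 0, 0], [0, 0, -6.9], 8.5],
  [[0, 0, 0], [0, 0, -6.9], 8.5],
  [[0, 0, 0], [0, 0, -6.9], 8.5],
  [[0, 0, 0], [0, 0, -6.9], 8.5],
])

```text
t: 8.95
eef_pos: [465.1, 85.7, 197.1]
ee_rot: [0.686, 0.727, 0.0, 0.0]
force: [0.2, 0.1, -0.3]
opening: 85.1
grip_force: 0.0
```

jog_arm([
  [[0, 0, 0], [0, 0, -6.9], 8.5],
  [[0, 0, 0], [0, 0, -6.9], 8.5],
  [[0, 0, 0], [0, 0, -6.9], 8.5],
  [[0, 0, 0], [0, 0, -0.3], 8.5],
  [[0, 0, 0], [0, 0, 0], 8.5],
])

```text
t: 9.37
eef_pos: [465.1, 85.7, 196.9]
ee_rot: [0.546, 0.838, 0.0, 0.0]
force: [-0.5, -0.4, -0.2]
opening: 85.2
grip_force: 0.0
```

```bash
python3 -c "
from h import *
c=cap('wrist');np.save('w3.npy',c,allow_pickle=True);save(c['img'],'w3.png')
print(proj(c,[[466,86,14],[486,-25,14],[579,257,20]]))
plan(466,86,150,24)
for t in (165,172,180,0): blob(c,[466,86,22],22,45,t)
"
```

```text
[[320.44981428 179.03535645]
 [298.8232624  266.67021775]
 [489.07471526  74.41588576]]
pos [465.1  85.6 196.8] yaw 23.8 tilt 0.03 q6 -0.29 turn z -0.2 shift cm [-0.    0.09  4.68] rows 1.1
blob px [318.5 182. ] 543 centre [464.7  83.6  22. ] sides [ 9.  66.8] axis 23.8Traceback (most recent call last):
  File "<string>", line 6, in <module>
    for t in (165,172,180,0): blob(c,[466,86,22],22,45,t)
                              ~~~~^^^^^^^^^^^^^^^^^^^^^^^
  File "h.py", line 31, in blob
    n,l,st,ce=cv2.connectedComponentsWithStats(m); k=np.argmin([np.hypot(*(ce[i]-[u-u0,v-v0]))+(1e3 if st[i,4]<100 else 0) for i in range(1,n)])+1
                                                     ~~~~~~~~~^^^^^^^^^^^^^^^^^^^^^^^^^^^^^^^^^^^^^^^^^^^^^^^^^^^^^^^^^^^^^^^^^^^^^^^^^^^^^^^^^^
    return _wrapfunc(a, 'argmin', axis=axis, out=out, **kwds)
    return _wrapit(obj, method, *args, **kwds)
    result = getattr(arr, method)(*args, **kwds)
ValueError: attempt to get argmin of an empty sequence
```

View pics/w3.png

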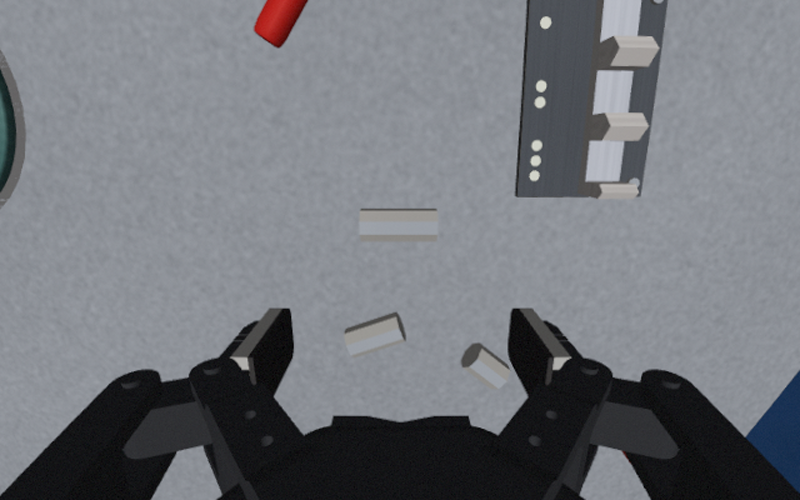

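The wrist view shows the long blank flat on the bench at picture px (398,224), midway between the open fingers and parallel to their closing line, with free space at both ends.

jog_arm([
  [[0, -0.1, 4], [0, 0, 0], 8.5],
  [[0, 0, 4], [0, 0, 0], 8.5],
  [[0, 0, 4], [0, 0, 0], 8.5],
  [[0, 0, 4], [0, 0, 0], 8.5],
  [[0, 0, 2], [0, 0, 0], 8.5],
  [[0, 0, 1], [0, 0, 0], 8.5],
  [[0, 0, 0.4], [0, 0, 0], 8.5],
  [[0, 0, 0], [0, 0, 0], 8.5],
])

```text
t: 10.08
eef_pos: [464.3, 85.3, 2.2]
ee_rot: [0.545, 0.838, -0.0, -0.0]
force: [0.2, 0.1, 0.8]
opening: 84.7
grip_force: 0.0
```

jog_arm([
  [[0, 0, 0], [0, 0, 0], 7.2],
  [[0, 0, 0], [0, 0, 0], 6],
  [[0, 0, 0], [0, 0, 0], 6],
  [[0, 0, 0], [0, 0, 0], 6],
  [[0, 0, 0], [0, 0, 0], 6],
  [[0, 0, 0], [0, 0, 0], 6],
])

```text
t: 10.58
eef_pos: [466.2, 85.5, 4.6]
ee_rot: [0.545, 0.839, 0.001, 0.002]
force: [-1.0, -0.6, 6.9]
opening: 66.9
grip_force: 69.0
```

jog_arm([
  [[0, 0, -1], [0, 0, 0], 6],
  [[0, 0, -3], [0, 0, 0], 6],
  [[0, 0, -4], [0, 0, 0], 6],
  [[0, 0, -4], [0, 0, 0], 6],
  [[0, 0, -4], [0, 0, 0], 6],
  [[0, 0, 0], [0, 0, 0], 6],
])

```text
t: 11.08
eef_pos: [470.2, 86.1, 172.3]
ee_rot: [0.545, 0.839, 0.006, 0.006]
force: [2.0, 0.9, -3.2]
opening: 66.4
grip_force: 70.3
```

```bash
python3 -c "
from h import *
s=bot.get_state();print(s['opening'],s['grip_force'],s['force'])
plan(556.7,307.5,165,24)"
```

```text
66.36581415134233 70.29178032651544 [ 2.01504896  0.89355686 -3.166881  ]
pos [470.2  86.1 172.3] yaw 23.98 tilt 0.97 q6 -0.29 turn z -0.02 shift cm [16.71 16.91  0.73] rows 5.8
```

jog_arm([
  [[2.0, 2.0, 0], [0, 0, 0], 6],
  [[2.8, 2.8, 0], [0, 0, 0], 6],
  [[2.8, 2.8, 0], [0, 0, 0], 6],
  [[2.8, 2.8, 0], [0, 0, 0], 6],
  [[2.8, 2.8, 0], [0, 0, 0], 6],
  [[2.5, 2.7, 0], [0, 0, 0], 6],
  [[1, 1, 0], [0, 0, 0], 6],
  [[0, 0, 0], [0, 0, 0], 6],
])

```text
t: 11.75
eef_pos: [551.3, 309.9, 162.0]
ee_rot: [0.544, 0.839, 0.001, -0.0]
force: [-0.1, -0.9, -4.0]
opening: 66.4
grip_force: 70.2
```

```bash
python3 -c "
from h import *
c=cap('wrist');np.save('w4.npy',c,allow_pickle=True);save(c['img'],'w4.png')
plan(556.7,307.5,165,24);print(proj(c,[[556.7,307.5,20],[579,257,20],[601.5,206.8,20]]))"
```

```text
pos [550.3 307.7 161.7] yaw 24.11 tilt 0.07 q6 0.05 turn z 0.11 shift cm [-0.28  0.57 -0.33] rows 0.2
[[323.44499129 192.0846134 ]
 [322.99045349 243.24919001]
 [322.85191459 289.20821338]]
```

View pics/w4.png

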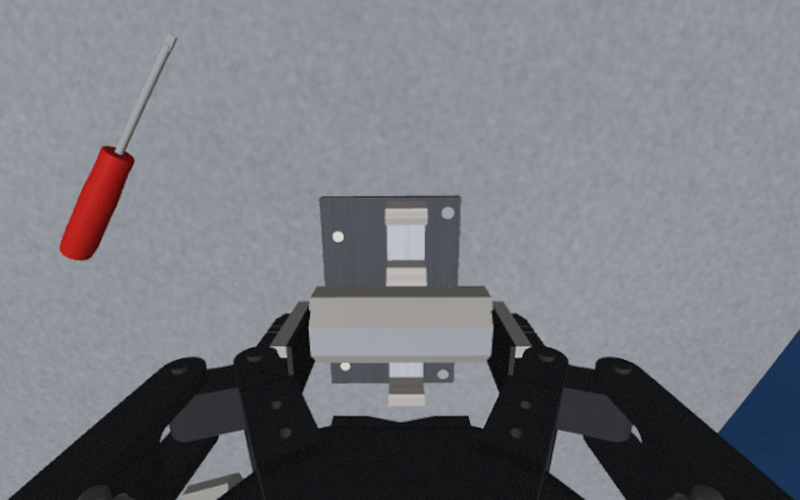

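The long blank is held level by its ends. The one-dot slot's floor shows at picture px (406,241), one dot at (338,237). I'll work out the offset.

```bash
python3 -c "
from h import *
c=np.load('w4.npy',allow_pickle=True).item(); im=c['img'].astype(int)
print('col profile row192',im[192,300:350].max(1).tolist())
print('row profile col325',im[160:232,325].max(1).tolist())
g=im.max(2); m=((g>190)&(im[:,:,2]-im[:,:,0]<5)).astype(np.uint8); m[:150]=0;m[225:]=0;m[:,:258]=0;m[:,290:]=0
ys,xs=np.where(m);d=onz(c,[[xs.mean(),ys.mean()]],8)[0];print('dot',len(xs),xs.mean(),ys.mean(),d)
a=np.radians(-66);X=np.array([np.cos(a),np.sin(a),0]);Y=np.array([-X[1],X[0],0])
e=onz(c,[[256.8,157.6],[368.8,156.8]],8);v=e[1]-e[0];print('plate edge',e.round(1).tolist(),np.linalg.norm(v),np.degrees(np.arctan2(v[1],v[0])))
print('cam',np.array(c['cam_to_world'])[:3,3])
np.savez('w4d.npz',d=d)
"
```

```text
col profile row192 [89, 91, 88, 88, 90, 90, 89, 88, 91, 139, 196, 198, 199, 202, 202, 201, 200, 201, 200, 200, 202, 203, 202, 199, 197, 198, 197, 195, 198, 200, 201, 202, 200, 198, 197, 199, 197, 197, 198, 182, 90, 90, 89, 92, 89, 88, 87, 86, 88, 85]
row profile col325 [89, 94, 98, 96, 96, 94, 123, 175, 187, 184, 179, 179, 180, 182, 179, 168, 166, 167, 168, 172, 193, 199, 199, 199, 199, 198, 198, 199, 198, 199, 198, 198, 198, 197, 198, 197, 196, 197, 196, 197, 196, 196, 197, 196, 195, 196, 196, 183, 117, 95, 95, 95, 96, 113, 156, 184, 186, 188, 189, 186, 180, 179, 179, 180, 183, 186, 187, 187, 171, 96, 78, 80]
dot 47 270.17021276595744 189.0212765957447 [506.51758071 285.23155942   8.        ]
plate edge [[482.3, 310.0, 8.0], [584.6, 356.7, 8.0]] 112.4675934881836 24.52603995665908
cam [523.58546206 372.60583407 303.32594007]
```

```bash
python3 -c "
from h import *
c=np.load('w4.npy',allow_pickle=True).item()
for yaw in (-66,-65.6):
  a=np.radians(yaw);X=np.array([np.cos(a),np.sin(a),0]);Y=np.array([-X[1],X[0],0])
  f=onz(c,[[324.2,192]],20)[0]; q=onz(c,[[324.4,207.9]],20)[0]; o=onz(c,[[324.5,175.5+.0]],44)[0]; d=np.load('w4d.npz')['d']
  y=f@Y; xs=[q@X-17, d@X, o@X+17]; print('y',y,'slot x estimates',np.round(xs,1)); x=np.mean(xs[:2]); p=x*X+y*Y; print('slot1',p.round(1),'slot2',(p+55*X).round(1),'slot3',(p+110*X).round(1))
# held blank ends in tool frame: end cols of top flat
plan(p[0],p[1],100,yaw+90)
"
```

```text
y 634.3916509730035 slot x estimates [-55.  -54.6 -59. ]
slot1 [557.3 308.1   0. ] slot2 [579.6 257.8   0. ] slot3 [602.  207.6   0. ]
y 634.7571819704324 slot x estimates [-50.6 -50.5 -54.6]
slot1 [557.2 308.3   0. ] slot2 [579.9 258.2   0. ] slot3 [602.6 208.1   0. ]
pos [550.3 307.7 161.7] yaw 24.11 tilt 0.07 q6 0.05 turn z -0.29 shift cm [-0.24  0.64  6.17] rows 1.5
```

jog_arm([
  [[-0.2, 0.65, 2], [0, 0, 0], 6],
  [[0, 0, 4], [0, 0, 0], 6],
  [[0, 0, 2.5], [0, 0, 0], 6],
  [[0, 0, 1], [0, 0, 0], 6],
  [[0, 0, 0.5], [0, 0, 0], 6],
  [[0, 0, 0], [0, 0, 0], 6],
  [[0, 0, 0], [0, 0, 0], 6],
  [[0, 0, 0], [0, 0, 0], 6],
])

```text
t: 12.47
eef_pos: [559.2, 307.9, 64.9]
ee_rot: [0.545, 0.838, 0.002, 0.001]
force: [0.6, -0.3, -3.5]
opening: 66.4
grip_force: 70.0
```

```bash
python3 -c "
from h import *
plan(557.0,308.7,23,24.2)"
```

```text
pos [559.2 307.9  64.9] yaw 23.96 tilt 0.24 q6 0.05 turn z -0.24 shift cm [ 0.16 -0.17  4.19] rows 1.0
```

jog_arm([
  [[0.1, -0.1, 0.5], [0, 0, 0], 6],
  [[0, 0, 0.7], [0, 0, 0], 6],
  [[0, 0, 0.7], [0, 0, 0], 6],
  [[0, 0, 0.5], [0, 0, 0], 6],
  [[0, 0, 0.5], [0, 0, 0], 6],
  [[0, 0, 0.4], [0, 0, 0], 6],
  [[0, 0, 0.3], [0, 0, 0], 6],
  [[0, 0, 0], [0, 0, 0], 6],
])

```text
t: 13.13
eef_pos: [555.4, 307.5, 25.1]
ee_rot: [0.545, 0.839, -0.001, -0.0]
force: [-0.2, -0.7, -3.4]
opening: 66.5
grip_force: 70.1
```

jog_arm([
  [[0, 0.15, 0.1], [0, 0, 0], 6],
  [[0, 0, 0.1], [0, 0, 0], 6],
  [[0, 0, 0.05], [0, 0, 0], 6],
  [[0, 0, 0], [0, 0, 0], 6],
])

```text
t: 13.47
eef_pos: [558.1, 308.7, 24.7]
ee_rot: [0.545, 0.839, 0.001, 0.0]
force: [-0.3, -0.6, -0.8]
opening: 66.5
grip_force: 70.5
```

jog_arm([
  [[0, 0, 0.05], [0, 0, 0], 6],
  [[0, 0, 0.05], [0, 0, 0], 6],
  [[0, 0, 0], [0, 0, 0], 6],
  [[0, 0, 0], [0, 0, 0], 6],
])

```text
t: 13.8
eef_pos: [558.2, 308.8, 24.6]
ee_rot: [0.545, 0.839, 0.001, 0.0]
force: [-2.1, -2.3, 5.6]
opening: 66.8
grip_force: 71.5
```

Seated: the force turned from −3.4 N to +5.6 N at the expected height. Release and go to the middle blank.

jog_arm([
  [[0, 0, 0], [0, 0, 0], 8.0],
  [[0, 0, 0], [0, 0, 0], 8.0],
  [[0, 0, 0], [0, 0, 0], 8.0],
  [[0, 0, -1], [0, 0, 0], 8.0],
  [[0, 0, -3], [0, 0, 0], 8],
  [[0, 0, -4], [0, 0, 0], 8],
  [[0, 0, -4], [0, 0, 0], 8],
  [[0, 0, -4], [0, 0, 0], 8],
])

```text
t: 14.47
eef_pos: [557.2, 308.3, 184.7]
ee_rot: [0.545, 0.839, -0.0, -0.0]
force: [1.6, 0.1, 0.7]
opening: 80.1
grip_force: 0.0
```

```bash
python3 -c "
from h import *
c=cap('wrist');save(c['img'][100:400,150:500],'w5.png',2)
plan(486.4,-25.6,190,44.3)"
```

```text
pos [562.1 310.8 195.7] yaw 23.98 tilt 0.86 q6 0.05 turn z -20.32 shift cm [-18.79 -28.92   0.57] rows 8.4
```

View pics/w5.png

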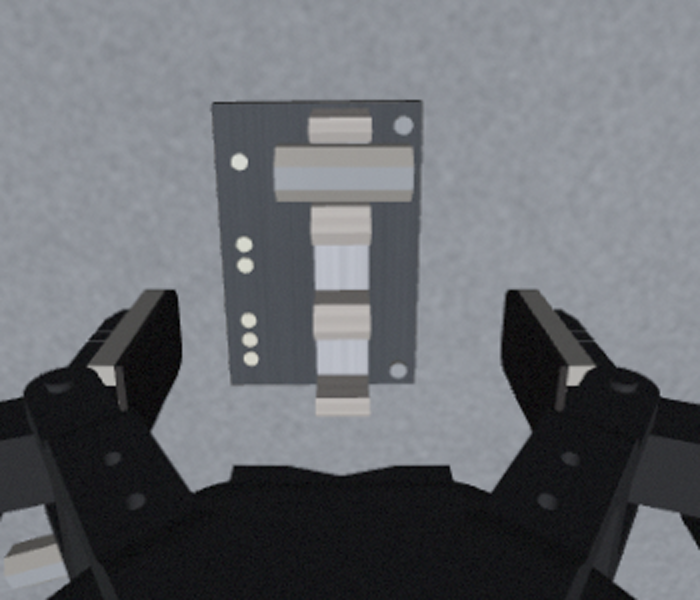

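The long blank lies flat in the one-dot slot (crop px (343,173)), sticking out about equally on both sides (34 and 40 px).

jog_arm([
  [[0, 0, 0], [0, 0, -6.8], 8],
  [[0, 0, 0], [0, 0, -6.8], 8],
  [[0, 0, 0], [0, 0, -6.7], 8],
])

```text
t: 14.77
eef_pos: [558.0, 308.7, 184.4]
ee_rot: [0.386, 0.923, 0.001, 0.001]
force: [-0.2, 0.3, 0.2]
opening: 80.0
grip_force: 0.0
```

jog_arm([
  [[-2.1, -3.1, 0], [0, 0, 0], 8],
  [[-2.1, -3.1, 0], [0, 0, 0], 8],
  [[-2.1, -3.1, 0], [0, 0, 0], 8],
  [[-2.1, -3.1, 0], [0, 0, 0], 8],
  [[-2.1, -3.1, 0], [0, 0, 0], 8],
  [[-2.1, -3.1, 0], [0, 0, 0], 8],
  [[-2.1, -3.1, 0], [0, 0, 0], 8],
  [[-2.1, -3.1, 0], [0, 0, 0], 8],
])

```text
t: 15.43
eef_pos: [496.8, 13.5, 183.4]
ee_rot: [0.388, 0.922, 0.0, 0.001]
force: [1.9, -0.2, -0.2]
opening: 80.5
grip_force: 0.0
```

jog_arm([
  [[-1.5, -2.5, 0], [0, 0, 0], 8],
  [[-0.6, -1.1, 0], [0, 0, 0], 8],
  [[0, 0, 0], [0, 0, 0], 8],
  [[0, 0, 0], [0, 0, 0], 8],
])

```text
t: 15.77
eef_pos: [486.2, -25.7, 183.3]
ee_rot: [0.389, 0.921, 0.0, 0.0]
force: [-0.1, -0.2, 0.0]
opening: 79.9
grip_force: 0.0
```

```bash
python3 -c "
from h import *
c=cap('wrist');np.save('w6.npy',c,allow_pickle=True)
for t in (150,155,160): 
  Q=blob(c,[486.4,-25.6,28],28,45,t)
  m=Q.mean(0); 
plan(486.4,-25.6,3,44.3)
u,v=proj(c,[[486,-25,28]])[0].round().astype(int); print(u,v,c['img'][v-20:v+20,u].max(1).tolist())"
```

```text
blob px [319.5 183.5] 6262 centre [486.7 -26.7  28. ] sides [88.3 94.5] axis 136.5
blob px [327. 182.] 1069 centre [490.1 -18.8  28. ] sides [28.5 66.5] axis 33.7
blob px [321. 185.] 559 centre [487.6 -25.3  28. ] sides [53.5 10.6] axis 44.1
pos [486.4 -25.  183.2] yaw 44.23 tilt 0.06 q6 -0.88 turn z -0.07 shift cm [-0.04 -0.04 18.02] rows 4.4
320 184 [153, 152, 153, 154, 148, 111, 91, 131, 155, 157, 157, 157, 157, 157, 158, 157, 161, 170, 170, 171, 171, 169, 169, 171, 171, 171, 166, 149, 140, 141, 140, 140, 140, 152, 149, 151, 150, 151, 153, 154]
```

jog_arm([
  [[-0.05, 0.05, 4], [0, 0, 0], 8.3],
  [[0, 0, 4], [0, 0, 0], 8.3],
  [[0, 0, 4], [0, 0, 0], 8.3],
  [[0, 0, 3.5], [0, 0, 0], 8.3],
  [[0, 0, 1.5], [0, 0, 0], 8],
  [[0, 0, 0.8], [0, 0, 0], 7.5],
  [[0, 0, 0.2], [0, 0, 0], 6.5],
  [[0, 0, 0], [0, 0, 0], 6],
])

```text
t: 16.48
eef_pos: [487.6, -24.4, 3.0]
ee_rot: [0.388, 0.922, 0.0, 0.0]
force: [0.4, -0.7, 0.4]
opening: 60.1
grip_force: 0.0
```

jog_arm([
  [[0, 0, 0], [0, 0, 0], 5],
  [[0, 0, 0], [0, 0, 0], 4.7],
  [[0, 0, 0], [0, 0, 0], 4.7],
  [[0, 0, 0], [0, 0, 0], 4.7],
  [[0, 0, 0], [0, 0, 0], 4.7],
  [[0, 0, 0], [0, 0, 0], 4.7],
])

```text
t: 16.98
eef_pos: [488.5, -25.1, 4.3]
ee_rot: [0.389, 0.921, 0.001, 0.001]
force: [0.5, 2.0, 6.1]
opening: 53.0
grip_force: 65.6
```

jog_arm([
  [[0, 0, -1], [0, 0, 0], 4.7],
  [[0, 0, -3], [0, 0, 0], 4.7],
  [[0, 0, -4], [0, 0, 0], 4.7],
  [[0, 0, -4], [0, 0, 0], 4.7],
  [[0, 0, -2], [0, 0, 6.7], 4.7],
  [[0, 0, 0], [0, 0, 6.7], 4.7],
  [[0, 0, 0], [0, 0, 6.7], 4.7],
  [[0, 0, 0], [0, 0, 0], 4.7],
])

```text
t: 17.65
eef_pos: [486.3, -25.3, 143.4]
ee_rot: [0.545, 0.839, -0.0, 0.0]
force: [-0.4, -0.2, -3.3]
opening: 53.0
grip_force: 64.7
```

jog_arm([
  [[2.0, 1.8, 0], [0, 0, 0], 4.7],
  [[3, 2.7, 0], [0, 0, 0], 4.7],
  [[3, 2.7, 0], [0, 0, 0], 4.7],
  [[3, 2.7, 0], [0, 0, 0], 4.7],
  [[3, 2.7, 0], [0, 0, 0], 4.7],
  [[3, 2.7, 0], [0, 0, 0], 4.7],
  [[3, 2.7, 0], [0, 0, 0], 4.7],
  [[2, 2, 0], [0, 0, 0], 4.7],
])

```text
t: 18.32
eef_pos: [578.6, 260.5, 141.7]
ee_rot: [0.541, 0.841, -0.0, -0.001]
force: [1.1, -1.7, -2.1]
opening: 52.4
grip_force: 64.7
```

jog_arm([
  [[0, 0, 2], [0, 0, 0], 4.7],
  [[0, 0, 2], [0, 0, 0], 4.7],
  [[0, 0, 1], [0, 0, 0], 4.7],
  [[0, 0, 0], [0, 0, 0], 4.7],
  [[0, 0, 0], [0, 0, 0], 4.7],
  [[0, 0, 0], [0, 0, 0], 4.7],
])

```text
t: 18.82
eef_pos: [579.6, 257.1, 93.4]
ee_rot: [0.543, 0.84, 0.0, 0.0]
force: [-0.2, 0.5, -3.5]
opening: 52.4
grip_force: 64.6
```

```bash
python3 -c "
from h import *
plan(579.8,258.2,24.5,24.2); s=bot.get_state(); print(s['opening'],s['grip_force'],s['force'])
c=cap('wrist');save(c['img'][100:400,150:500],'w7.png',2);plan(579.8,258.2,24.5,24.2)"
```

```text
pos [579.6 257.1  93.4] yaw 24.19 tilt 0.04 q6 -0.04 turn z -0.01 shift cm [0.09 0.07 6.89] rows 1.7
52.386422201156314 64.57851286861114 [-0.18601617  0.46613467 -3.54209535]
pos [580.1 257.3  94.1] yaw 24.18 tilt 0.11 q6 -0.04 turn z -0.02 shift cm [0.09 0.01 6.96] rows 1.7
```

View pics/w7.png

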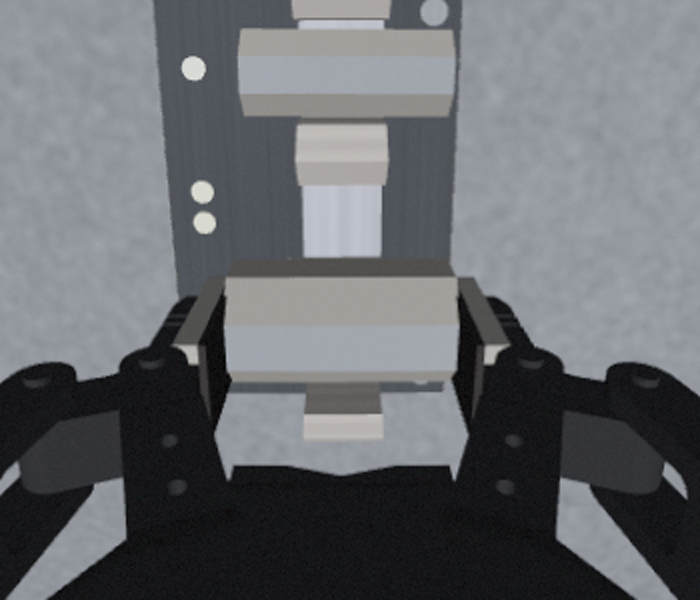

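The mid blank is held centred (crop column 342) over the two-dot slot, whose floor is at (342,220). Lower it.

jog_arm([
  [[0.1, 0, 1.5], [0, 0, 0], 4.7],
  [[0, 0, 1.5], [0, 0, 0], 4.7],
  [[0, 0, 1], [0, 0, 0], 4.7],
  [[0, 0, 0.8], [0, 0, 0], 4.7],
  [[0, 0, 0.7], [0, 0, 0], 4.7],
  [[0, 0, 0.6], [0, 0, 0], 4.7],
  [[0, 0, 0.4], [0, 0, 0], 4.7],
  [[0, 0, 0], [0, 0, 0], 4.7],
])

```text
t: 19.53
eef_pos: [578.3, 258.1, 26.9]
ee_rot: [0.543, 0.84, -0.001, -0.0]
force: [-0.1, -0.5, -3.2]
opening: 53.0
grip_force: 64.6
```

jog_arm([
  [[0, 0, 0.1], [0, 0, 0], 4.7],
  [[0, 0, 0.1], [0, 0, 0], 4.7],
  [[0, 0, 0.05], [0, 0, 0], 4.7],
  [[0, 0, 0], [0, 0, 0], 4.7],
  [[0, 0, 0], [0, 0, 0], 4.7],
])

```text
t: 19.95
eef_pos: [579.0, 258.5, 25.6]
ee_rot: [0.543, 0.84, 0.0, 0.0]
force: [-0.9, -0.4, -3.2]
opening: 52.9
grip_force: 64.6
```

jog_arm([
  [[0, 0, 0.1], [0, 0, 0], 4.7],
  [[0, 0, 0.1], [0, 0, 0], 4.7],
  [[0, 0, 0], [0, 0, 0], 4.7],
  [[0, 0, 0], [0, 0, 0], 4.7],
])

```text
t: 20.28
eef_pos: [579.1, 258.5, 24.3]
ee_rot: [0.543, 0.84, 0.0, 0.0]
force: [-3.3, -1.8, 4.8]
opening: 52.6
grip_force: 65.5
```

jog_arm([
  [[0, 0, 0], [0, 0, 0], 7],
  [[0, 0, 0], [0, 0, 0], 7],
  [[0, 0, 0], [0, 0, 0], 7],
  [[0, 0, -1], [0, 0, 0], 7],
  [[0, 0, -3], [0, 0, 0], 7],
  [[0, 0, -4], [0, 0, 0], 7],
  [[0, 0, -4], [0, 0, 6.5], 7],
  [[0, 0, -4], [0, 0, 6.5], 7],
])

```text
t: 20.95
eef_pos: [578.4, 258.2, 185.2]
ee_rot: [0.637, 0.771, -0.0, -0.0]
force: [0.8, -0.1, -0.5]
opening: 70.0
grip_force: 0.0
```

jog_arm([
  [[0, 0, 0], [0, 0, 6.5], 7],
  [[0, 0, 0], [0, 0, 6.5], 7],
  [[0, 0, 0], [0, 0, 6.5], 7],
  [[0, 0, 0], [0, 0, 6.3], 7],
  [[0, 0, 0], [0, 0, 0], 7],
])

```text
t: 21.37
eef_pos: [578.9, 258.4, 184.2]
ee_rot: [0.792, 0.61, 0.0, 0.0]
force: [0.5, 0.1, 0.6]
opening: 70.0
grip_force: 0.0
```

jog_arm([
  [[-2.7, 0.9, 0], [0, 0, 0], 7],
  [[-3.8, 1.3, 0], [0, 0, 0], 7],
  [[-3.8, 1.3, 0], [0, 0, 0], 7],
  [[-3.8, 1.3, 0], [0, 0, 0], 7],
  [[-3.8, 1.3, 0], [0, 0, 0], 7],
  [[-3.8, 1.3, 0], [0, 0, 0], 7],
  [[-3.0, 1.1, 0], [0, 0, 0], 7],
  [[-1.0, 0.4, 0], [0, 0, 0], 7],
])

```text
t: 22.03
eef_pos: [600.2, -17.2, 183.8]
ee_rot: [0.791, 0.611, -0.0, 0.001]
force: [0.2, 0.1, 0.3]
opening: 70.2
grip_force: 0.0
```

jog_arm([
  [[0, 0, 0], [0, 0, 0], 7],
  [[0, 0, 0], [0, 0, 0], 7],
])

```text
t: 22.2
eef_pos: [600.0, -12.7, 183.4]
ee_rot: [0.791, 0.611, 0.0, -0.0]
force: [-0.1, 0.3, -0.5]
opening: 69.8
grip_force: 0.0
```

```bash
python3 -c "
from h import *
c=cap('wrist')
for t in (158,162): Q=blob(c,[600.8,-12.7,28],28,30,t)
plan(600.8,-12.7,3,-14.6)
u,v=proj(c,[[600.8,-12.7,28]])[0].round().astype(int); print(u,v,c['img'][v-20:v+20,u].max(1).tolist())"
```

```text
blob px [317.3 182.1] 693 centre [598.6  -9.2  28. ] sides [59.2 27.7] axis 176.3
blob px [323.  185.5] 427 centre [603.6 -14.   28. ] sides [39.1 11.7] axis 165.4
pos [600.  -11.8 183.4] yaw -14.56 tilt 0.05 q6 0.19 turn z 0.04 shift cm [-0.07  0.1  18.04] rows 4.4
320 185 [158, 157, 157, 147, 93, 108, 158, 159, 158, 159, 157, 159, 158, 158, 159, 170, 175, 174, 174, 174, 175, 174, 175, 174, 173, 169, 149, 147, 146, 147, 147, 149, 160, 160, 160, 162, 161, 163, 159, 155]
```

jog_arm([
  [[-0.05, 0.25, 4], [0, 0, 0], 7],
  [[0, 0, 4], [0, 0, 0], 7],
  [[0, 0, 4], [0, 0, 0], 7],
  [[0, 0, 3.5], [0, 0, 0], 7],
  [[0, 0, 1.5], [0, 0, 0], 7],
  [[0, 0, 0.8], [0, 0, 0], 6],
  [[0, 0, 0.2], [0, 0, 0], 5],
  [[0, 0, 0], [0, 0, 0], 4.6],
])

```text
t: 22.92
eef_pos: [602.8, -12.6, 3.6]
ee_rot: [0.791, 0.612, 0.0, 0.0]
force: [0.5, 0.1, -0.1]
opening: 46.1
grip_force: 0.0
```

jog_arm([
  [[0, 0, 0], [0, 0, 0], 3.6],
  [[0, 0, 0], [0, 0, 0], 3.3],
  [[0, 0, 0], [0, 0, 0], 3.3],
  [[0, 0, 0], [0, 0, 0], 3.3],
  [[0, 0, 0], [0, 0, 0], 3.3],
  [[0, 0, 0], [0, 0, 0], 3.3],
])

```text
t: 23.42
eef_pos: [603.7, -13.8, 5.0]
ee_rot: [0.791, 0.611, 0.001, 0.001]
force: [-0.9, 1.9, 6.4]
opening: 38.6
grip_force: 62.6
```

jog_arm([
  [[0, 0, -1], [0, 0, 0], 3.3],
  [[0, 0, -3], [0, 0, 0], 3.3],
  [[0, 0, -4], [0, 0, 0], 3.3],
  [[0, 0, -4], [0, 0, -6.5], 3.3],
  [[0, 0, -2], [0, 0, -6.5], 3.3],
  [[0, 0, 0], [0, 0, -6.5], 3.3],
  [[0, 0, 0], [0, 0, -6.5], 3.3],
  [[0, 0, 0], [0, 0, -6.5], 3.3],
])

```text
t: 24.08
eef_pos: [602.2, -14.2, 144.4]
ee_rot: [0.586, 0.81, 0.0, 0.0]
force: [-0.4, 0.2, -3.1]
opening: 38.9
grip_force: 62.0
```

jog_arm([
  [[0, 0, 0], [0, 0, -6.3], 3.3],
  [[0, 0, 0], [0, 0, 0], 3.3],
  [[0, 0, 0], [0, 0, 0], 3.3],
])

```text
t: 24.33
eef_pos: [601.8, -14.1, 143.2]
ee_rot: [0.545, 0.839, -0.0, -0.0]
force: [-0.7, -0.1, -1.2]
opening: 38.6
grip_force: 62.0
```

```bash
python3 -c "
from h import *
plan(602.3,207.9,140,24.2)"
```

```text
pos [601.8 -14.1 143.2] yaw 24.0 tilt 0.05 q6 -0.48 turn z -0.2 shift cm [20.22  9.15  0.32] rows 5.4
```

jog_arm([
  [[2.2, 1.0, 0], [0, 0, -0.2], 3.3],
  [[3.6, 1.6, 0], [0, 0, 0], 3.3],
  [[3.6, 1.6, 0], [0, 0, 0], 3.3],
  [[3.6, 1.6, 0], [0, 0, 0], 3.3],
  [[3.6, 1.6, 0], [0, 0, 0], 3.3],
  [[2.6, 1.2, 0], [0, 0, 0], 3.3],
  [[1.0, 0.5, 1], [0, 0, 0], 3.3],
  [[0, 0, 2], [0, 0, 0], 3.3],
])

```text
t: 25.0
eef_pos: [604.2, 211.5, 116.0]
ee_rot: [0.541, 0.841, 0.003, 0.002]
force: [0.6, -0.0, -0.8]
opening: 38.7
grip_force: 61.9
```

jog_arm([
  [[0, 0, 1.5], [0, 0, 0], 3.3],
  [[0, 0, 0.5], [0, 0, 0], 3.3],
  [[0, 0, 0], [0, 0, 0], 3.3],
  [[0, 0, 0], [0, 0, 0], 3.3],
  [[0, 0, 0], [0, 0, 0], 3.3],
])

```text
t: 25.42
eef_pos: [602.8, 207.3, 94.3]
ee_rot: [0.542, 0.84, 0.001, 0.001]
force: [-0.0, 0.5, -1.4]
opening: 38.7
grip_force: 61.8
```

```bash
python3 -c "
from h import *
plan(601.9,208.1,24.5,24.2)
c=cap('wrist');save(c['img'][100:400,150:500],'w8.png',2);plan(601.9,208.1,24.5,24.2)"
```

```text
pos [602.8 207.3  94.3] yaw 24.3 tilt 0.09 q6 -0.13 turn z 0.1 shift cm [ 0.11 -0.05  6.98] rows 1.7
pos [603.  207.4  94.6] yaw 24.31 tilt 0.13 q6 -0.13 turn z 0.11 shift cm [ 0.11 -0.07  7.01] rows 1.7
```

View pics/w8.png

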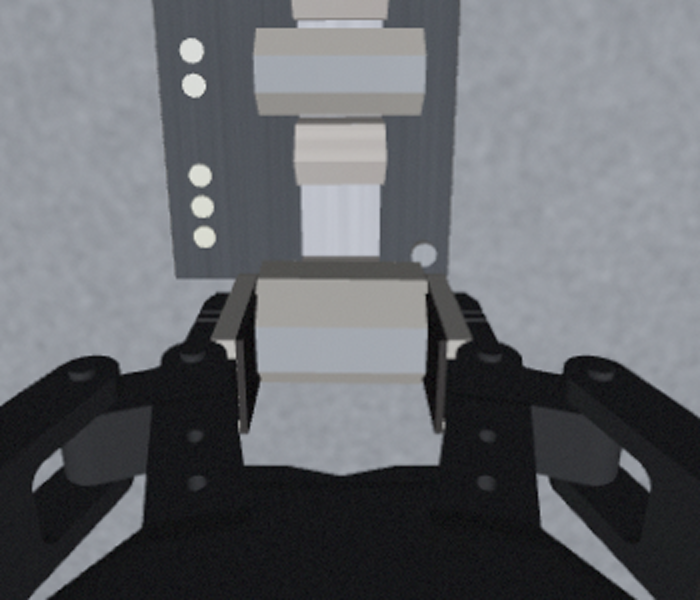

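The mid blank is seated and centred at (340,72). The short blank is held over the three-dot slot, whose floor is at (340,220).

jog_arm([
  [[0.1, -0.05, 1.5], [0, 0, 0], 3.3],
  [[0, 0, 1.5], [0, 0, 0], 3.3],
  [[0, 0, 1], [0, 0, 0], 3.3],
  [[0, 0, 0.8], [0, 0, 0], 3.3],
  [[0, 0, 0.7], [0, 0, 0], 3.3],
  [[0, 0, 0.6], [0, 0, 0], 3.3],
  [[0, 0, 0.4], [0, 0, 0], 3.3],
  [[0, 0, 0], [0, 0, 0], 3.3],
])

```text
t: 26.13
eef_pos: [600.5, 208.2, 27.4]
ee_rot: [0.542, 0.84, -0.001, -0.0]
force: [-1.0, -0.0, -1.8]
opening: 38.8
grip_force: 61.8
```

jog_arm([
  [[0, 0, 0.1], [0, 0, 0], 3.3],
  [[0, 0, 0.1], [0, 0, 0], 3.3],
  [[0, 0, 0.05], [0, 0, 0], 3.3],
  [[0, 0, 0], [0, 0, 0], 3.3],
  [[0, 0, 0], [0, 0, 0], 3.3],
])

```text
t: 26.55
eef_pos: [601.2, 208.5, 26.1]
ee_rot: [0.542, 0.84, 0.0, 0.0]
force: [0.0, 0.7, -1.8]
opening: 39.0
grip_force: 61.8
```

jog_arm([
  [[0, 0, 0.1], [0, 0, 0], 3.3],
  [[0, 0, 0.1], [0, 0, 0], 3.3],
  [[0, 0, 0.05], [0, 0, 0], 3.3],
  [[0, 0, 0], [0, 0, 0], 3.3],
  [[0, 0, 0], [0, 0, 0], 3.3],
])

```text
t: 26.97
eef_pos: [601.4, 208.5, 25.0]
ee_rot: [0.542, 0.84, 0.0, 0.0]
force: [-2.6, -1.6, 6.5]
opening: 39.2
grip_force: 63.0
```

Seated. Release, lift and check.

jog_arm([
  [[0, 0, 0], [0, 0, 0], 5.8],
  [[0, 0, 0], [0, 0, 0], 5.8],
  [[0, 0, 0], [0, 0, 0], 5.8],
  [[0, 0, -1], [0, 0, 0], 5.8],
  [[0, 0, -3], [0, 0, 0], 5.8],
  [[0, 0, -4], [0, 0, 0], 5.8],
  [[0, 0, -4], [0, 0, 0], 5.8],
  [[0, 0, -4], [0, 0, 0], 5.8],
])

```text
t: 27.63
eef_pos: [600.6, 208.2, 185.1]
ee_rot: [0.542, 0.84, -0.0, -0.0]
force: [0.7, 0.4, 0.3]
opening: 58.1
grip_force: 0.0
```

jog_arm([
  [[0, 0, 0], [0, 0, 0], 5.8],
  [[0, 0, 0], [0, 0, 0], 5.8],
  [[0, 0, 0], [0, 0, 0], 5.8],
])

```text
t: 27.88
eef_pos: [601.0, 208.4, 183.9]
ee_rot: [0.542, 0.84, 0.0, 0.0]
force: [-0.3, -0.3, -0.0]
opening: 58.1
grip_force: 0.0
```

```bash
python3 -c "
from h import *
c=cap('wrist');save(c['img'][0:300,150:500],'w9.png',2)"
```

```text
(no output)
```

View pics/w9.png

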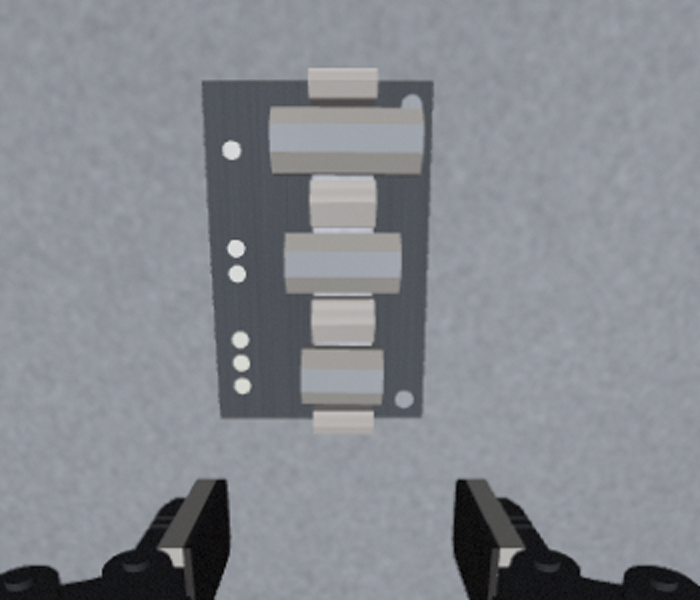

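All three blanks are flat in their slots: long at (347,140), mid (343,263), short (342,377). They sit within about 2 mm of centre, and the gripper is clear.

```bash
python3 -c "
from station import bot
print(bot.sign_off())"
```

```text
the job is handed in; nothing more can be done
None
```

The job is done and handed in at about 28 s: the long, middle and short blanks were lowered in that order into the one-, two- and three-dot slots, each lying flat and within about 2 mm of centred in the last wrist picture.

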